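# Snap the food box lid shut, section by section

### The arm

A 6-joint arm with a two-finger parallel gripper is mounted at the origin on a cart in front of the work surface, level with it; the furniture and walls round the work are solid. World frame = base frame: x ahead of the robot, y to its left, z up, the work surface at z = 0. Lengths are in mm, angles in degrees, forces in N, time in s.
With the tool pointing down it reaches from about 300 to 850 mm from the base axis. Payload 4.2 kg.
Tool frame: the origin (TCP) lies at the very end of the fingers, on their centre line; the grasp point (between the pads) lies 19 mm behind it; z points along the fingers, y is the line along which they close (so a half turn about z gives the same grasp; the last joint's range is limited). The gripper opens to 91 mm and grips with 3 to 60 N. Pads are 32 mm wide; open, the fingers measure 118 mm over their backs; the gripper's body (76 mm by 178 mm) begins 60 mm behind the grasp point.
Start: joints at [66.75, 18.312, 89.639, -0, 72.044, -1.146], TCP at [216.376, 532.752, 213.976] pointing down, gripper open.
Joint ranges: [-177.97, 177.97], [-48.28, 115.42], [12.27, 149.76], [-77.06, 257.06], [2.81, 150.46], [-146.56, 146.56]. Speed limits (degrees/s): [147.25, 147.25, 180, 180, 180, 180].

### API

Orientations are given as [roll, pitch, yaw] about the fixed x, y, z axes, in that order (R = Rz(yaw) Ry(pitch) Rx(roll)).
In Python, from workcell import * gives the robot as it stands.
- The arm moves only by the tool move_arm, never from a script. Its argument "motion" is a list of rows, each a list of 3 entries, a list of its own where there are three numbers: the finger opening in mm, from 0 to 91.2, then the shift along the world's x, y, z in units of 25 mm (1.0 is 25 mm), then the turn, a rotation vector about the world's x, y, z in units of 4 degrees (1.0 is 4 degrees). In form: [[grip, [x, y, z], [ax, ay, az]], ...]. A call has 1 to 20 rows; each row shifts and turns the commanded pose from where the row before left it; what a row does not reach is not made up. A row lasts 1/12 s, in which the tool goes at most 41.7 mm and 7.16 degrees, less where a joint would pass 70% of its speed; a pose out of reach is approached as far as the arm can. A call with a number of a shift or a turn outside -1 to 1 is refused whole. A call with a gripper value outside its range is refused whole. The fingers move at their own pace and stop on an object; "grip_force" is the grip in N (left out, the last holds). Time passes only in rows, so rows that do not move let the fingers close. It gives the time, the measured TCP pose, the force, the opening and the grip force at its end, in the units of the state.
- state(): the state, without advancing time (a new reading comes with each control period).
- grab_frame(name): name is "side" or "top"; returns the picture (480x640x3 uint8, blue, green, red); there is no depth.
- camera_info(name): a dict with "fx", "fy", "cx", "cy" (pixels), "k1" (the pictures are not rectified: a ray, as slopes to the right and down, at radius r is drawn at 1 + k1 r^2 times it, then the intrinsics apply), "rvec" (rotation vector, rad) and "tvec" (3), from world to camera coordinates, as OpenCV has them. Camera axes: x right, y down, z forward; pixel columns grow to the right and rows downward; lengths in mm; the calibration is good to about 2 mm. A picture is of the moment at which its call begins. camera_info takes no time and is no camera call.
- job_done(): hands the job in; it is judged then, once.
The state is a dict: "time_s": time; "qpos": joint angles; "qvel": joint speeds; "effort": joint torques, N m; "ee_pos": TCP position; "ee_rot": TCP orientation; "force": force on the tool from outside, world axes, zero at the start; "torque": the same for the moment, N m; "gripper_width": finger opening in mm; "gripper_force": force on a finger pad.
Only numpy, scipy, OpenCV 4.12 (cv2) and the standard library are available. Lean on these libraries where they do the work, as an engineer would, in place of code of your own. Each camera call takes 0.05 s, during which the arm holds its last target. There are 200 camera calls.

### The job

Clip the blue lid of the white food box shut by pressing its four raised rim sections down with the fingertips, one after another, until each has clicked flush; leave the section with the orange tab until last, so that the air can get out there. Only press: do not lift, tip or shove the box about, and leave everything else on the worktop where it stands.

Things in the scene. Friction and masses are not known exactly. Their poses are not given: they have to be found in the camera images.
- food_box: White stoneware food box with a blue snap-fit lid, 166 x 126 mm over the lid, 68 mm high to the lid's flat top, about 1.2 kg, loose on the worktop. Origin: centre of its underside; z up; +x (along the length) points to the short side with the orange tab. Lid middle (100 x 60 mm) and corners are fixed to the box; the four rim sections between the corners are flaps, all raised at the start.
- rim_tab (a joint): Angle of the lid-rim section on the short side with the orange tab (box +x): 0 = raised, outer edge about 9 mm high; 0.28 rad = snapped shut, flush. Hinged along its inner edge, with a snap: resists with up to about 7 N pressed at the spot, flips over at half travel (0.14), then pulls itself home and stays; released earlier it springs back up.
- rim_tab_spot (a point): Press point on that section's top face (moves with it): mid-length, 23 mm outward of the hinge line, 10 mm in from the outer edge. The section is 56 mm long along the rim, 33 mm wide. Shut, the point lies 68 mm above the box's underside; raised, 6 mm higher. Marked by orange ribs and an orange tab, 34 mm wide, that sticks out 16 mm past the edge.
- rim_left (a joint): Angle of the lid-rim section on the long side at box +y: 0 = raised, outer edge about 9 mm high; 0.28 rad = snapped shut, flush. Hinged along its inner edge, with a snap: resists with up to about 7 N pressed at the spot, flips over at half travel (0.14), then pulls itself home and stays; released earlier it springs back up.
- rim_left_spot (a point): Press point on that section's top face (moves with it): mid-length, 23 mm outward of the hinge line, 10 mm in from the outer edge. The section is 96 mm long along the rim, 33 mm wide. Shut, the point lies 68 mm above the box's underside; raised, 6 mm higher.
- rim_opposite (a joint): Angle of the lid-rim section on the short side opposite the tab (box -x): 0 = raised, outer edge about 9 mm high; 0.28 rad = snapped shut, flush. Hinged along its inner edge, with a snap: resists with up to about 7 N pressed at the spot, flips over at half travel (0.14), then pulls itself home and stays; released earlier it springs back up.
- rim_opposite_spot (a point): Press point on that section's top face (moves with it): mid-length, 23 mm outward of the hinge line, 10 mm in from the outer edge. The section is 56 mm long along the rim, 33 mm wide. Shut, the point lies 68 mm above the box's underside; raised, 6 mm higher.
- rim_right (a joint): Angle of the lid-rim section on the long side at box -y: 0 = raised, outer edge about 9 mm high; 0.28 rad = snapped shut, flush. Hinged along its inner edge, with a snap: resists with up to about 7 N pressed at the spot, flips over at half travel (0.14), then pulls itself home and stays; released earlier it springs back up.
- rim_right_spot (a point): Press point on that section's top face (moves with it): mid-length, 23 mm outward of the hinge line, 10 mm in from the outer edge. The section is 96 mm long along the rim, 33 mm wide. Shut, the point lies 68 mm above the box's underside; raised, 6 mm higher.
- spice_jar: Bystander, loose: small glass spice jar with a red cap, 45 mm across, 106 mm tall. Origin: centre of its underside.
- tin: Bystander, loose: small food tin, blue and red label, 57 mm across, 72 mm tall. Origin: centre of its underside.
- shaker: Bystander, loose: small glass salt or pepper shaker with a grey top, 44 mm across, 90 mm tall. Origin: centre of its underside.
- egg_box: Bystander, loose: closed grey cardboard egg box, 106 x 156 x 72 mm. Origin: centre of its underside.
- tape: Bystander, loose: roll of cream masking tape lying flat, 104 mm across, 25 mm high. Origin: centre of its underside.

How it is judged:
By the outcome, as a careful person would: the job done as asked, in the order asked, and still so for the second after the job is handed in, with the robot touching nothing.
It also fails if it takes over 48 s, if anything falls off the work surface, if the arm or the gripper's body presses on something with over 40 N, if the wrist force passes 120 N, or if a joint passes its speed limit or range.

## Working session

There is one attempt and no reset: what is moved stays moved. The work goes in short steps, Python scripts to look and compute and a tool call to move; the robot and the scene stay as the last step left them, time stands still between calls to the robot, and variables do not carry over. Pictures are saved under pics/ and viewed, at most 10 in all, crops included, and the job is handed in when it is done.

Besides the shell and the picture viewer there is one more tool, called after ">>>" by a JSON object that holds its "method" and its "body", one argument or row to a line. move_arm: Moves the arm, as the interface text tells. Shifts and turns lie within -1 to 1; 1 stands for 25 mm of shift or 4 degrees of turn. Its arguments: {"type":"object","properties":{"motion":{"type":"array","items":{"type":"array"}},"grip_force":{"type":"number"}},"required":["motion"]}

```bash
mkdir -p pics; python3 - <<'E'
from workcell import *
import cv2
for n in("top","side"):
    cv2.imwrite(f"pics/{n}0.png",grab_frame(n)); print(camera_info(n))
s=state();print(s["time_s"],s["ee_pos"],s["ee_rot"],s["force"],s["gripper_width"])
E
```

```text
{'fx': 572.2565118456477, 'fy': 572.2565118456477, 'cx': 318.48905718099417, 'cy': 227.1719736579666, 'k1': 0.03241398929791756, 'rvec': array([ 2.11321849, -2.16455172,  0.17167544]), 'tvec': array([ 184.3750207 ,  548.2570066 , 1166.65565478])}
{'fx': 494.09167056554304, 'fy': 494.09167056554304, 'cx': 322.06300528438857, 'cy': 238.72072150484374, 'k1': -0.03338708891431543, 'rvec': array([ 2.32007197, -0.33065464,  0.16426438]), 'tvec': array([-477.77929788,  258.49339327,  847.55585251])}
0.1 [216.22054308 532.31849536 213.20293399] [-1.79909428e+02 -5.16944706e-04  1.57892340e+02] [-0.19162828 -0.33260762  0.43907734] 91.25637521165169
```

View pics/top0.png

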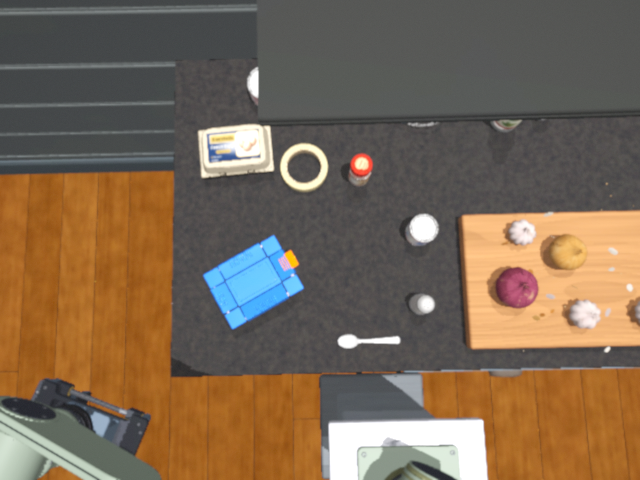

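View pics/side0.png

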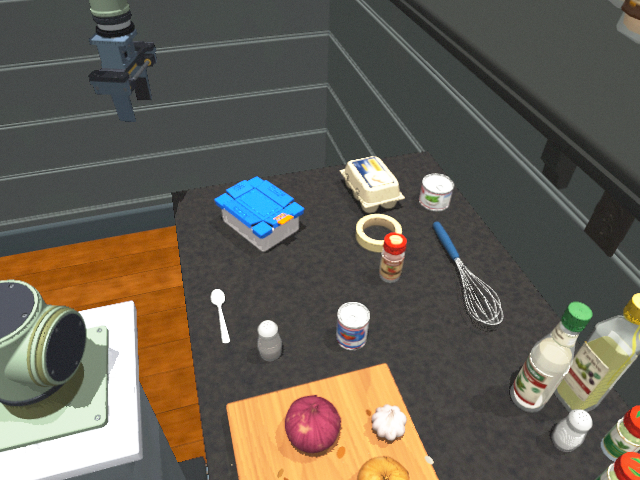

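The top view shows the box centred near (253,281), with the orange tab at about (290,260). The neighbours are far off. I'll enlarge the box.

```bash
cat > h.py <<'E'
import numpy as np, cv2
from workcell import *
def cam(n):
    c=camera_info(n); R=cv2.Rodrigues(np.array(c["rvec"]))[0]; return c,R,np.array(c["tvec"])
def px2w(n,u,v,z):
    c,R,t=cam(n); d=np.array([(u-c["cx"])/c["fx"],(v-c["cy"])/c["fy"]]); s=d.copy()
    for _ in range(20): s=d/(1+c["k1"]*(s@s))
    r=R.T@np.array([*s,1]); o=-R.T@t
    return o+r*(z-o[2])/r[2]
def w2px(n,p):
    c,R,t=cam(n); q=R@np.array(p,float)+t; s=q[:2]/q[2]; s=s*(1+c["k1"]*(s@s))
    return s*c["fx"]+[c["cx"],c["cy"]]
E
python3 - <<'E'
import cv2
a=cv2.imread("pics/top0.png")[225:335,195:310]
cv2.imwrite("pics/c0.png",cv2.resize(a,None,fx=5,fy=5,interpolation=cv2.INTER_CUBIC))
E
```

```text
(no output)
```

View pics/c0.png

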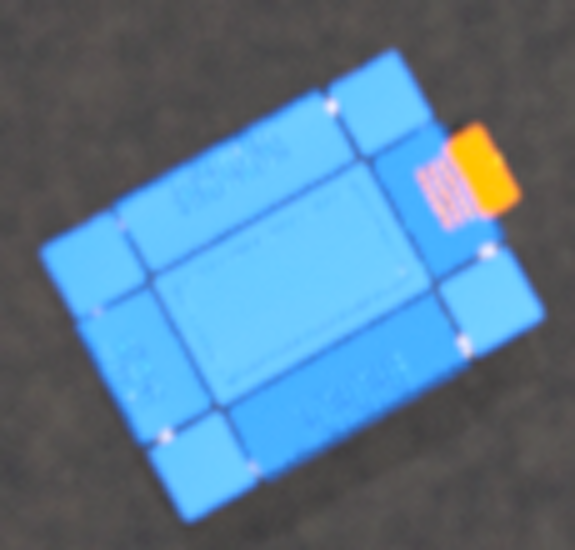

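In the crop, the lid corners are at (397,48), (40,250), (188,522) and (545,318). The middle panel corners are at (367,160), (150,278), (218,406) and (436,288).

```bash
python3 - <<'E'
from h import *
f=lambda P:np.array([px2w("top",195+u/5-.4,225+v/5-.4,68) for u,v in P])
L=f([(397,48),(545,318),(188,522),(40,250)]); M=f([(367,160),(436,288),(218,406),(150,278)])
print(L.round(1));print(M.round(1))
print(L.mean(0),M.mean(0))
for A in(L,M):
    ax=(A[0]+A[1]-A[2]-A[3])/2; print(np.degrees(np.arctan2(ax[1],ax[0])),np.linalg.norm(ax), np.linalg.norm((A[0]+A[3]-A[1]-A[2])/2))
c=(L.mean(0)+M.mean(0))/2; ax=((L[0]+L[1]-L[2]-L[3])+(M[0]+M[1]-M[2]-M[3]));a=np.arctan2(ax[1],ax[0])
X=np.array([np.cos(a),np.sin(a)]);Y=np.array([-X[1],X[0]])
print("yaw",np.degrees(a))
for n,p in dict(tab=73*X,left=53*Y,opp=-73*X,right=-53*Y).items(): print(n,(c[:2]+p).round(1))
s=state();print(s["ee_pos"],s["ee_rot"])
# compare side projection
for p in [*L]: print(w2px("side",p).round(1))
E
```

```text
[[536.1 263.6  68. ]
 [423.5 204.6  68. ]
 [345.4 349.7  68. ]
 [456.3 410.2  68. ]]
[[489.9 276.4  68. ]
 [436.8 248.8  68. ]
 [391.3 337.7  68. ]
 [443.7 365.3  68. ]]
[440.33141438 307.01838075  68.        ] [440.42784425 307.05242946  68.        ]
-61.569355499765706 165.91225187016613 126.69704587496379
-62.728417854725464 100.01398466755757 59.57828520929917
yaw -62.00527044993277
tab [474.6 242.6]
left [487.2 331.9]
opp [406.1 371.5]
right [393.6 282.2]
[216.22054308 532.31849536 213.20293399] [-1.79909428e+02 -5.16944706e-04  1.57892340e+02]
[304.7 208.7]
[260.2 235.7]
[213.4 199.5]
[256.5 176.1]
```

>>> {"method": "move_arm", "body": {
  "motion": [
    [0,[0.76,-0.64,-0.3],[0,0,-1]],
    [0,[0.76,-0.64,-0.3],[0,0,-1]],
    [0,[0.76,-0.64,-0.3],[0,0,-1]],
    [0,[0.76,-0.64,-0.3],[0,0,-1]],
    [0,[0.76,-0.64,-0.3],[0,0,-1]],
    [0,[0.76,-0.64,-0.3],[0,0,-1]],
    [0,[0.76,-0.64,-0.3],[0,0,-1]],
    [0,[0.76,-0.64,-0.3],[0,0,-1]],
    [0,[0.76,-0.64,-0.3],[0,0,-1]],
    [0,[0.76,-0.64,-0.3],[0,0,-1]],
    [0,[0,0,-0.8],[0,0,0]],
    [0,[0,0,-0.8],[0,0,0]],
    [0,[0,0,0],[0,0,0]],
    [0,[0,0,0],[0,0,0]],
    [0,[0,0,0],[0,0,0]]
  ]
}}

```text
time_s: 1.35
ee_pos: [406.6, 373.3, 99.7]
ee_rot: [179.9, -0.0, 117.9]
force: [0.0, 0.1, 1.3]
gripper_width: 0.6
gripper_force: 0.0
```

```bash
python3 - <<'E'
from h import *
a=grab_frame("side")[100:260,170:370]
cv2.imwrite("pics/s1.png",cv2.resize(a,None,fx=4,fy=3.75,interpolation=cv2.INTER_CUBIC))
print(state()["ee_pos"],w2px("side",state()["ee_pos"]))
E
```

```text
[406.81920039 373.51688262 100.06806196] [237.15022323 177.55905689]
```

View pics/s1.png

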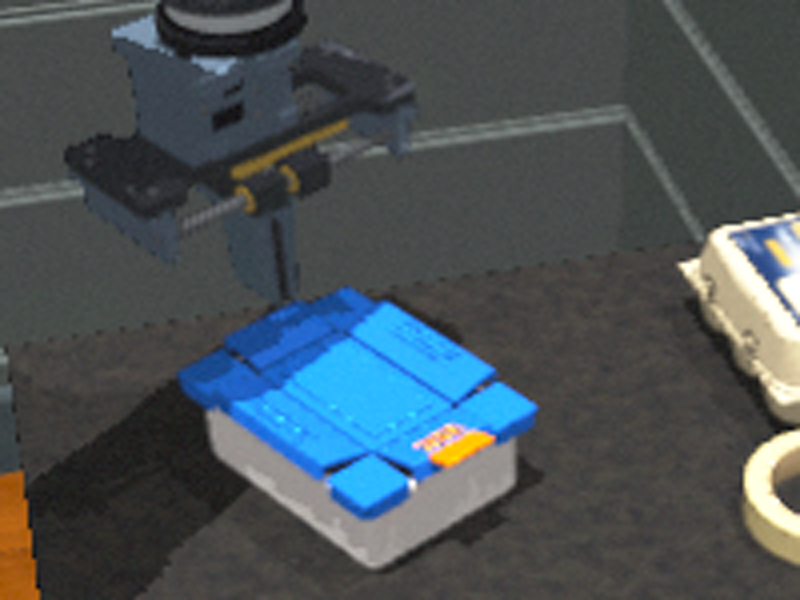

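The closed fingers hang just above the far (−x) section, at about (285,290) in the crop. The box is upright and clear. I'll press gently.

>>> {"method": "move_arm", "body": {
  "motion": [
    [0,[0,-0.07,-0.4],[0,0,0]],
    [0,[0,0,-0.4],[0,0,0]],
    [0,[0,0,-0.1],[0,0,0]],
    [0,[0,0,-0.1],[0,0,0]],
    [0,[0,0,-0.08],[0,0,0]],
    [0,[0,0,-0.08],[0,0,0]],
    [0,[0,0,-0.06],[0,0,0]],
    [0,[0,0,0],[0,0,0]],
    [0,[0,0,0],[0,0,0]]
  ]
}}

```text
time_s: 2.15
ee_pos: [406.3, 370.9, 68.3]
ee_rot: [-180.0, 0.0, 117.9]
force: [0.0, 0.6, 0.1]
gripper_width: 0.3
gripper_force: 0.2
```

>>> {"method": "move_arm", "body": {
  "motion": [
    [0,[0,0,-0.04],[0,0,0]],
    [0,[0,0,-0.04],[0,0,0]],
    [0,[0,0,0],[0,0,0]]
  ]
}}

```text
time_s: 2.4
ee_pos: [406.3, 370.9, 68.0]
ee_rot: [180.0, 0.0, 117.9]
force: [-1.9, -2.4, 12.1]
gripper_width: 0.3
gripper_force: 6.2
```

Firm contact at z=68, so the first section is flush. Next is the left section.

>>> {"method": "move_arm", "body": {
  "motion": [
    [0,[0,0,0.4],[0,0,0]],
    [0,[0,0,0.6],[0,0,0]],
    [0,[0.81,-0.39,0],[0,0,0]],
    [0,[0.81,-0.39,0],[0,0,0]],
    [0,[0.81,-0.39,0],[0,0,0]],
    [0,[0.81,-0.39,0],[0,0,0]],
    [0,[0,0,0],[0,0,0]],
    [0,[0,0,0],[0,0,0]],
    [0,[0,0,-0.5],[0,0,0]],
    [0,[0,0,-0.1],[0,0,0]],
    [0,[0,0,-0.1],[0,0,0]],
    [0,[0,0,-0.08],[0,0,0]],
    [0,[0,0,-0.08],[0,0,0]],
    [0,[0,0,-0.08],[0,0,0]],
    [0,[0,0,-0.05],[0,0,0]],
    [0,[0,0,0],[0,0,0]],
    [0,[0,0,0],[0,0,0]]
  ]
}}

```text
time_s: 3.82
ee_pos: [486.9, 332.5, 68.1]
ee_rot: [180.0, -0.0, 117.9]
force: [-1.6, -1.0, 8.7]
gripper_width: 0.2
gripper_force: 4.3
```

The left section is flush too. Next is the right one, passing above the lid.

>>> {"method": "move_arm", "body": {
  "motion": [
    [0,[0,0,0.4],[0,0,0]],
    [0,[0,0,0.6],[0,0,0]],
    [0,[-0.75,-0.4,0],[0,0,0]],
    [0,[-0.75,-0.4,0],[0,0,0]],
    [0,[-0.75,-0.4,0],[0,0,0]],
    [0,[-0.75,-0.4,0],[0,0,0]],
    [0,[-0.75,-0.4,0],[0,0,0]],
    [0,[0,0,0],[0,0,0]],
    [0,[0,0,0],[0,0,0]],
    [0,[0,0,-0.5],[0,0,0]],
    [0,[0,0,-0.1],[0,0,0]],
    [0,[0,0,-0.1],[0,0,0]],
    [0,[0,0,-0.08],[0,0,0]],
    [0,[0,0,-0.08],[0,0,0]],
    [0,[0,0,-0.08],[0,0,0]],
    [0,[0,0,-0.05],[0,0,0]],
    [0,[0,0,0],[0,0,0]],
    [0,[0,0,0],[0,0,0]]
  ]
}}

```text
time_s: 5.32
ee_pos: [394.4, 282.5, 68.0]
ee_rot: [179.9, -0.0, 117.9]
force: [-2.2, -1.6, 8.4]
gripper_width: 0.6
gripper_force: 4.3
```

>>> {"method": "move_arm", "body": {
  "motion": [
    [0,[0,0,0.4],[0,0,0]],
    [0,[0,0,1.0],[0,0,0]],
    [0,[0,0,1.0],[0,0,0]],
    [0,[-1,-0.5,1],[0,0,0]],
    [0,[-1,-0.5,1],[0,0,0]],
    [0,[-1,-0.5,1],[0,0,0]],
    [0,[-1,-0.5,0],[0,0,0]],
    [0,[0,0,0],[0,0,0]],
    [0,[0,0,0],[0,0,0]]
  ]
}}

```text
time_s: 6.07
ee_pos: [293.2, 231.8, 202.4]
ee_rot: [179.9, -0.0, 117.9]
force: [0.3, -0.5, -0.7]
gripper_width: 0.2
gripper_force: 0.0
```

```bash
python3 - <<'E'
from h import *
a=grab_frame("side")[160:270,190:330]
b=grab_frame("top")[225:335,195:310]
f=lambda a:cv2.resize(a,(400,400*a.shape[0]//a.shape[1]),interpolation=cv2.INTER_CUBIC)
a,b=f(a),f(b)
cv2.imwrite("pics/s2.png",np.hstack([a[:314],b[:314]]))
E
```

```text
(no output)
```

View pics/s2.png

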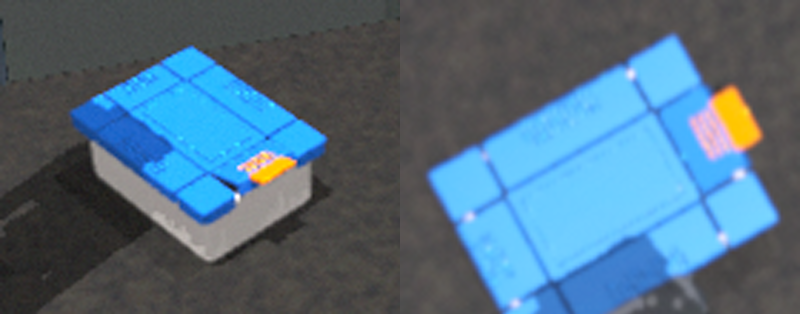

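Three sections are flush, the box hasn't moved, and only the tab section is still raised (crop ~(255,165)). I'll press it last.

>>> {"method": "move_arm", "body": {
  "motion": [
    [0,[0.91,0.05,-0.1],[0,0,0]],
    [0,[0.91,0.05,-0.1],[0,0,0]],
    [0,[0.91,0.05,-0.1],[0,0,0]],
    [0,[0.91,0.05,-0.1],[0,0,0]],
    [0,[0.91,0.05,-0.4],[0,0,0]],
    [0,[0.91,0.05,-0.6],[0,0,0]],
    [0,[0.91,0.05,-0.6],[0,0,0]],
    [0,[0.9,0.06,-0.6],[0,0,0]],
    [0,[0,0,-0.9],[0,0,0]],
    [0,[0,0,-0.8],[0,0,0]],
    [0,[0,0,0],[0,0,0]],
    [0,[0,0,-0.5],[0,0,0]],
    [0,[0,0,-0.1],[0,0,0]],
    [0,[0,0,-0.1],[0,0,0]],
    [0,[0,0,-0.08],[0,0,0]],
    [0,[0,0,-0.08],[0,0,0]],
    [0,[0,0,-0.08],[0,0,0]],
    [0,[0,0,-0.05],[0,0,0]],
    [0,[0,0,0],[0,0,0]],
    [0,[0,0,0],[0,0,0]]
  ]
}}

```text
time_s: 7.83
ee_pos: [475.2, 242.4, 69.7]
ee_rot: [-180.0, -0.0, 117.9]
force: [-0.5, 0.0, -0.8]
gripper_width: 0.7
gripper_force: 0.0
```

>>> {"method": "move_arm", "body": {
  "motion": [
    [0,[0,0,-0.05],[0,0,0]],
    [0,[0,0,-0.05],[0,0,0]],
    [0,[0,0,0],[0,0,0]],
    [0,[0,0,0],[0,0,0]]
  ]
}}

```text
time_s: 8.17
ee_pos: [475.5, 242.4, 68.1]
ee_rot: [180.0, -0.0, 117.9]
force: [-0.7, -0.6, 6.8]
gripper_width: 0.5
gripper_force: 3.3
```

>>> {"method": "move_arm", "body": {
  "motion": [
    [0,[0,0,0.4],[0,0,0]],
    [0,[0,0,1.0],[0,0,0]],
    [0,[0,0,1.0],[0,0,0]],
    [0,[0,0,1],[0,0,0]],
    [0,[-1,0,1],[0,0,0]],
    [0,[-1,0,0.6],[0,0,0]],
    [0,[-1,0,0],[0,0,0]],
    [0,[-1,0,0],[0,0,0]],
    [0,[-1,0,0],[0,0,0]],
    [0,[-1,0,0],[0,0,0]],
    [0,[-1,0,0],[0,0,0]],
    [0,[0,0,0],[0,0,0]],
    [0,[0,0,0],[0,0,0]]
  ]
}}

```text
time_s: 9.25
ee_pos: [299.8, 242.3, 192.8]
ee_rot: [179.9, -0.0, 118.0]
force: [0.7, 0.4, 0.6]
gripper_width: 0.5
gripper_force: 0.0
```

```bash
python3 - <<'E'
from h import *
a=grab_frame("side")[160:270,190:330]
b=grab_frame("top")[225:335,195:310]
f=lambda a:cv2.resize(a,(400,400*a.shape[0]//a.shape[1]),interpolation=cv2.INTER_CUBIC)
a,b=f(a),f(b)
cv2.imwrite("pics/s3.png",np.hstack([a[:314],b[:314]]))
E
```

```text
(no output)
```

View pics/s3.png

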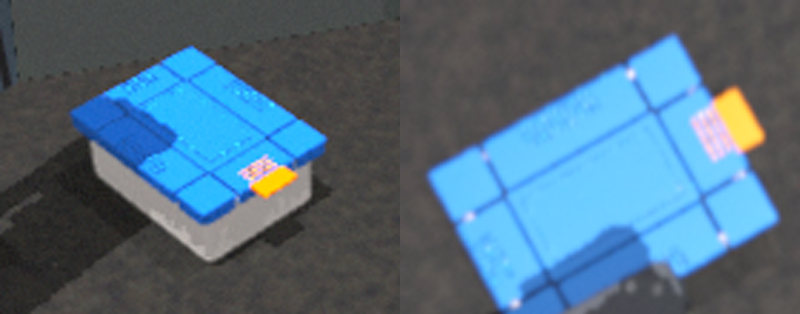

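All four sections are flush, including the tab at crop (270,180), and the box has not moved.

```bash
python3 -c "
from workcell import *
print(job_done())"
```

```text
the job is handed in; nothing more can be done
None
```

The lid is clipped shut: all four rim sections are flush, the orange-tab section was pressed last, the box did not move, and the job is handed in.

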